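# Load a wax bar into a spring-gate carving holder

## Task

Load the full-length bar of carving wax (not the short offcut) into the spring holder on the bench, ready for carving: push the holder's spring gate open with the end of the bar, lower the bar into the bay until it lies flat on both bearers, and let go so that the gate springs back and holds it endwise against the fixed stop, straight along the holder and about central across it. Leave the offcut where it lies.

Things in the scene. Friction and masses are not known exactly. Their poses are not given: they have to be found in the camera images.
- wax_bar: The full-length bar of hard, dark red carving wax, square in section, lying on the bench: 116 mm long, 28 mm wide and 28 mm high, about 85 g, one end roughly sawn. Origin: middle of its underside. Its y axis runs along its length (either end may lead), z up.
- wax_offcut: A short offcut of the same wax, 68 mm long, 28 mm wide and high, lying on the bench; too short for the holder and not to be used. Origin at the middle of its underside, y along its length.
- holder: Fixed metal holder, 240x70x8 mm. Origin on the bench below the bay; x along the bay towards the gate, z up. Stop: face at x=-60, back -72, 60 wide, top z=36. Bearers 60 wide, tops z=22, at x -72 to -44 and 34 to 104; open between them down to z=8, and open at the sides. Spring housing: x 104 to 150, top z=68. Loaded, the bar's underside is at z=22 and its middle at x=-2, y=0 (mm).
- gate (a joint): Upright steel plate 56 mm wide, z 23 to 80 mm of the holder; its face is at holder x = 40 mm when shut (0), 100 mm from the stop. Grows (m) as it is pushed away from the stop along the holder's x, up to 0.040. Spring: 3 N shut, 6 N at 0.016, 8 N at 0.026, 11 N at the end. The bar passes down beside the stop only with the gate over 0.016 open; loaded, it stays at 0.016.

How it is judged:
On the way:
1. the bar pushes the spring gate open (value of joint gate above 0.012 m and contact force between wax_bar and gate above 0.5 N and z of wax_bar in the frame of holder above 0.026 m), for 0.1 s.
At the end, for the whole second after the job is handed in: The long bar, released and at rest, lies level (7 degrees) on both bearers (5 mm), its middle within 8 mm lengthwise of its place and 15 mm of the middle line, straight within 10 degrees, the gate 10 to 22 mm open and pressing on it; the offcut moved under 30 mm (x of wax_bar in the frame of holder between -0.01 and 0.006 m and y of wax_bar in the frame of holder between -0.015 and 0.015 m and z of wax_bar in the frame of holder between 0.017 and 0.027 m and value of joint gate between 0.01 and 0.022 m and angle between wax_bar's own y axis and vertical between 1.45 and 1.69 rad and angle between the y axis of wax_bar and the x axis of holder, either way round below 0.175 rad and contact force between wax_bar and gate above 1.5 N and linear speed of wax_bar below 0.02 m/s); the robot touches nothing.
It fails at once if the offcut is moved by more than 30 mm (distance of wax_offcut from where it was at the start of the episode above 0.03 m).
It also fails if it takes over 42 s, if anything falls off the work surface, if the arm or the gripper's body presses on something with over 40 N, if the wrist force passes 120 N, or if a joint passes its speed limit or range.

## Robot

A 6-joint arm with a two-finger parallel gripper is mounted at the origin on a cart in front of the work surface, level with it; the furniture and walls round the work are solid. World frame = base frame: x ahead of the robot, y to its left, z up, the work surface at z = 0. Lengths are in m, angles in rad, forces in N, time in s.
With the tool pointing down it reaches from about 0.3 to 0.85 m from the base axis. Payload 5.4 kg.
Tool frame: the origin (TCP) lies at the very end of the fingers, on their centre line; the grasp point (between the pads) lies manip.hold_point_z behind it (manip.hold_point_z is the distance from the TCP to the grasp point, in m); z points along the fingers, y is the line along which they close (so a half turn about z gives the same grasp; the last joint's range is limited). The gripper opens to 85 mm and grips with 20 to 120 N. Pads are 22 mm wide; open, the fingers measure 114 mm over their backs; the gripper's body (76 mm by 85 mm) begins 54 mm behind the grasp point. The pads swing forward as they close: fully open they stand 13 mm farther back than shut.
Start: joints at [-1.504, 0.158, 1.597, -0, 1.386, -0.21], TCP at [0.157, -0.553, 0.231] pointing down, gripper open.
Joint ranges: [-2.91, 2.91], [-0.94, 2.29], [0.18, 2.7], [-1.29, 4.43], [0.17, 2.64], [-3, 3]. Speed limits (rad/s): [2.57, 2.57, 3.14, 3.14, 3.14, 3.14].

## Interface

Orientations are given as a unit quaternion [w, x, y, z].
In Python, from rig import monitor, optics, job, manip gives the robot as it stands.
- The arm moves only by the tool play_rows, never from a script. Its argument "motion" is a list of rows, each an object with "offset": the shift along the world's x, y, z in cm, a list of three; "rotation": the turn, a rotation vector about the world's x, y, z in rad, a list of three; "claw": the finger opening in cm, from 0 to 8.54. A call has 1 to 10 rows; each row is the pose to reach, as a shift and turn from the pose commanded when the call began; what a row does not reach only later rows make up. A row lasts 1/10 s, in which the tool goes at most 50 mm and 8.59 degrees, less where a joint would pass 70% of its speed; a pose out of reach is approached as far as the arm can. A call with a gripper value outside its range is refused whole. The fingers move at their own pace and stop on an object; "force" is the grip in N (left out, the last holds). Time passes only in rows, so rows that repeat a pose let the fingers close. It gives the time, the measured TCP pose, the force, the opening and the grip force at its end, in the units of the state.
- monitor.get_obs(): the state, without advancing time (a new reading comes with each control period).
- optics.grab_frame(name): name is "scene" or "top" or "wrist"; returns a dict with "color" (480x640x3 uint8, red, green, blue), "fx", "fy", "cx", "cy" (pixels), "k1" (the pictures are not rectified: a ray, as slopes to the right and down, at radius r is drawn at 1 + k1 r^2 times it, then the intrinsics apply), "origin" and "attitude" of the camera in the world. Camera axes: x right, y down, z forward; pixel columns grow to the right and rows downward; lengths in m; the calibration is good to about 2 mm. A picture is of the moment at which its call begins. There is no depth.
- job.job_done(): hands the job in; it is judged then, once.
The state is a dict: "t": time; "qpos": joint angles; "qd": joint speeds; "joint_torque": joint torques, N m; "tcp_pos": TCP position; "tcp_rot": TCP orientation; "force": force on the tool from outside, world axes, zero at the start; "torque": the same for the moment, N m; "width": opening from 0.0 (shut) to 1.0 (fully open); "finger_force": force on a finger pad.
Only numpy, scipy, OpenCV 4.12 (cv2) and the standard library are available. Lean on these libraries where they do the work, as an engineer would, in place of code of your own. Each camera call takes 0.05 s, during which the arm holds its last target. There are 200 camera calls.

## Working session

There is one attempt and no reset: what is moved stays moved. The work goes in short steps, Python scripts to look and compute and a tool call to move; the robot and the scene stay as the last step left them, time stands still between calls to the robot, and variables do not carry over. Pictures are saved under pics/ and viewed, at most 10 in all, crops included, and the job is handed in when it is done.

Besides the shell and the picture viewer there is one more tool, called after "Emit:" as name(argument=value, ...), one argument or row to a line, values as JSON. play_rows: Moves the arm, as the interface text tells. Its arguments: {"type":"object","properties":{"motion":{"type":"array"},"force":{"type":"number"}},"required":["motion"]}

```bash
mkdir -p pics; ls; cat > h.py <<'E'
import numpy as np, cv2
from rig import monitor, optics, job, manip
from scipy.spatial.transform import Rotation as R
def rot(q): return R.from_quat([q[1],q[2],q[3],q[0]])
def grab(n,f=None):
    d=optics.grab_frame(n)
    if f: cv2.imwrite('pics/'+f,d['color'][:,:,::-1]); np.save('pics/'+f+'.npy',d,allow_pickle=True)
    return d
def ray(d,uv):
    uv=np.atleast_2d(np.array(uv,float))
    K=np.array([[d['fx'],0,d['cx']],[0,d['fy'],d['cy']],[0,0,1.]])
    p=cv2.undistortPoints(uv.reshape(-1,1,2),K,np.array([d['k1'],0,0,0,0.])).reshape(-1,2)
    A=np.array(d['attitude']); M=A if A.shape==(3,3) else rot(A).as_matrix()
    return np.array(d['origin']),np.c_[p,np.ones(len(p))]@M.T
def plane(d,uv,z):
    o,v=ray(d,uv); return o+v*((z-o[2])/v[:,2])[:,None]
def tri(d1,u1,d2,u2):
    o1,v1=ray(d1,u1);o2,v2=ray(d2,u2);out=[]
    for a,b in zip(v1,v2):
        s=np.linalg.lstsq(np.c_[a,-b],o2-o1,rcond=None)[0]
        p,q=o1+a*s[0],o2+b*s[1]; out.append([*((p+q)/2),np.linalg.norm(p-q)])
    return np.array(out)
def load(f): return np.load('pics/'+f+'.npy',allow_pickle=True).item()
E
python3 - <<'E'
from h import *
for n in('scene','top','wrist'):
    d=grab(n,n+'0.png'); print(n,{k:np.round(v,3) if k!='color' else 0 for k,v in d.items()})
print(monitor.get_obs(),manip.hold_point_z)
a=load('scene0.png')['color'];b=load('top0.png')['color']
E
```

```text
pics
scene {'color': 0, 'fx': np.float64(477.154), 'fy': np.float64(477.154), 'cx': np.float64(321.675), 'cy': np.float64(240.819), 'k1': np.float64(-0.015), 'origin': array([-0.082,  0.508,  0.584]), 'attitude': array([ 0.228, -0.453,  0.777, -0.374])}
top {'color': 0, 'fx': np.float64(470.592), 'fy': np.float64(470.592), 'cx': np.float64(323.473), 'cy': np.float64(241.602), 'k1': np.float64(-0.12), 'origin': array([0.363, 0.223, 0.916]), 'attitude': array([ 0.065, -0.646,  0.757, -0.077])}
wrist {'color': 0, 'fx': np.float64(389.401), 'fy': np.float64(389.401), 'cx': np.float64(321.187), 'cy': np.float64(238.22), 'k1': np.float64(-0.042), 'origin': array([ 0.224, -0.535,  0.373]), 'attitude': array([ 0.109,  0.79 , -0.597, -0.084])}
{'t': 0.15, 'qpos': array([-1.50408147e+00,  1.58888767e-01,  1.59794947e+00, -1.95957964e-06,
        1.38624064e+00, -2.10084820e-01]), 'qd': array([-0.00141993, -0.00253568, -0.00314026, -0.0012548 , -0.00051511,
       -0.00041412]), 'joint_torque': array([ 1.88414706e-04, -3.96377885e+01, -3.31784928e+01, -2.10368962e-04,
        5.44588707e-03, -2.11489544e-05]), 'tcp_pos': array([ 0.15709015, -0.55262973,  0.23054856]), 'tcp_rot': array([-7.41273728e-04,  9.90437721e-01,  1.37958573e-01,  5.22639050e-05]), 'force': array([-0.58035785,  0.10131579,  0.273029  ]), 'torque': array([ 0.03868672, -0.04313626,  0.04836424]), 'finger_force': 0.0, 'width': 0.9989292720114334} 0.0187
```

View pics/scene0.png

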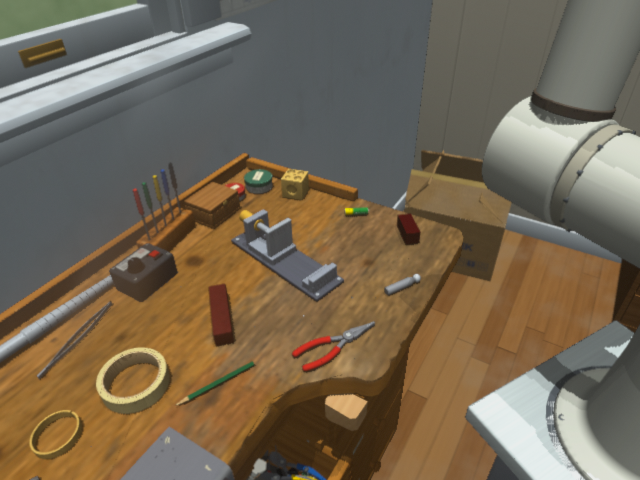

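View pics/top0.png

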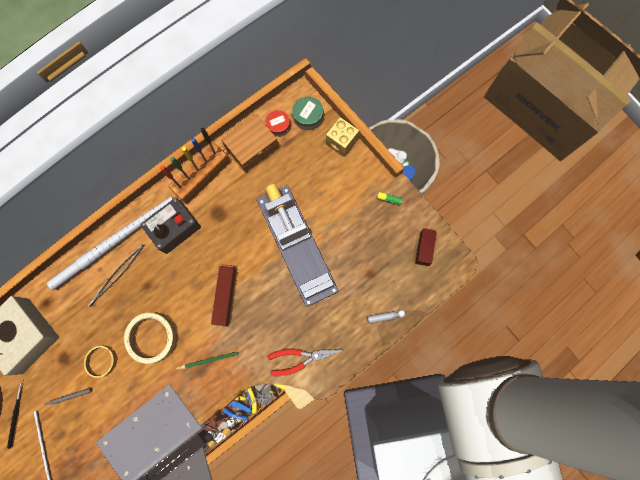

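The scene view shows the long bar at about (221,313), the offcut at (408,228), the gate at (278,238) and the stop at (320,277). The top view shows the bar at (224,295), the offcut at (426,247), the gate at (290,235) and the stop at (317,287).

```bash
python3 - <<'E'
from h import *
t=load('top0.png');s=load('scene0.png')
for n,d in(('top',t),('scene',s)):
    hsv=cv2.cvtColor(d['color'],cv2.COLOR_RGB2HSV)
    H,S,V=cv2.split(hsv)
    m=(((H<6)|(H>172))&(S>110)&(V<140)&(V>20)).astype(np.uint8)*255
    m=cv2.morphologyEx(m,cv2.MORPH_OPEN,np.ones((3,3)))
    for c in cv2.findContours(m,0,2)[0]:
        if cv2.contourArea(c)>150:
            r=cv2.minAreaRect(c);print(n,cv2.contourArea(c),np.round(cv2.boxPoints(r),1).tolist(), cv2.approxPolyDP(c,3,True).reshape(-1,2).tolist())
a=cv2.resize(t['color'][170:320,200:350],None,fx=4,fy=4,interpolation=cv2.INTER_CUBIC)[:, :, ::-1]
cv2.imwrite('pics/ct.png',a)
b=cv2.resize(s['color'][200:350,200:350],None,fx=4,fy=4,interpolation=cv2.INTER_CUBIC)[:, :, ::-1]
cv2.imwrite('pics/cs.png',b)
E
```

```text
top 718.0 [[211.1999969482422, 323.20001220703125], [219.0, 265.6000061035156], [232.6999969482422, 267.5], [224.89999389648438, 325.1000061035156]] [[229, 267], [219, 270], [212, 323], [225, 323], [232, 272]]
top 403.0 [[417.1000061035156, 260.5], [422.3999938964844, 228.60000610351562], [436.20001220703125, 230.89999389648438], [430.8999938964844, 262.79998779296875]] [[423, 229], [418, 260], [431, 262], [435, 232]]
scene 206.0 [[398.0, 217.0], [408.79998779296875, 211.60000610351562], [418.6000061035156, 231.1999969482422], [407.79998779296875, 236.60000610351562]] [[400, 216], [407, 233], [417, 232], [410, 215]]
```

View pics/ct.png

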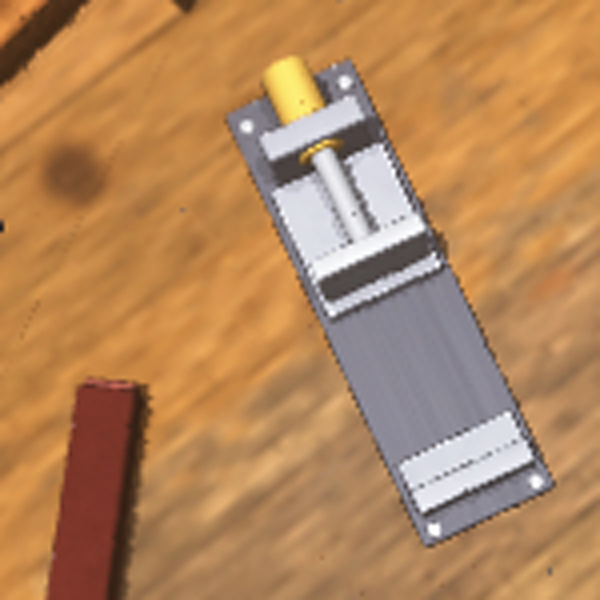

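View pics/cs.png

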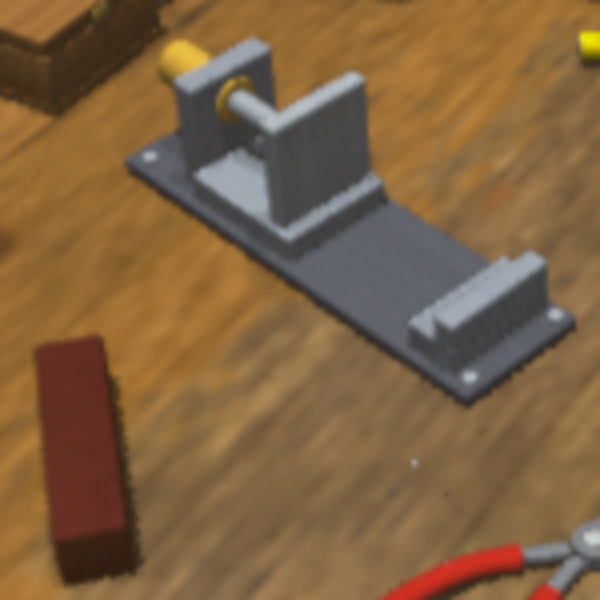

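The crops are 4x, with an offset of (200,170) for top and (200,200) for scene. In the top crop the base-plate corners are (228,117), (347,60), (553,488) and (430,545), and the bar's far end is (78,382)–(138,385). In the scene crop the gate's top edge runs (270,127)–(365,75), the base's near corner is (467,395), and the bar's top face is (37,347), (102,337), (128,525), (55,540).

```bash
python3 - <<'E'
from h import *
t=load('top0.png');s=load('scene0.png')
T=lambda p:(np.array(p,float)+.5)/4-.5+[200,170]
S=lambda p:(np.array(p,float)+.5)/4-.5+[200,200]
np.set_printoptions(precision=4,suppress=True)
P=plane(t,T([(228,117),(347,60),(553,488),(430,545)]),.008)
print('base',P,P.mean(0)); 
e=P[[0,1]].mean(0)-P[[2,3]].mean(0);print(np.linalg.norm(e),np.degrees(np.arctan2(e[1],e[0])))
print('base scene',plane(s,S([(128,160),(575,318),(467,395)]),.008))
print('tri base',tri(t,T([(228,117),(553,488),(430,545)]),s,S([(128,160),(575,318),(467,395)])))
print('tri gate face top',tri(t,T([(320,282),(428,234)]),s,S([(273,130),(367,77)])))
# bar red channel profile
c=t['color'];print('rows');
for v in (275,290,305,318): print(v,c[v,208:240,0].tolist())
print('col',[int(c[v,216:222,0].mean()) for v in range(310,330)])
B=plane(s,S([(37,347),(102,337),(128,525),(55,540)]),.028);print('bar scene',B,B.mean(0))
print('bar top far',plane(t,T([(78,382),(138,385)]),.028))
print('tri bar far',tri(t,T([(78,382),(138,385)]),s,S([(37,347),(102,337)])))
print('off',plane(t,[(423,229),(418,260),(431,262),(435,232)],.028))
E
```

```text
base [[0.6545 0.3115 0.008 ]
 [0.6747 0.248  0.008 ]
 [0.4449 0.1803 0.008 ]
 [0.4271 0.2431 0.008 ]] [0.5503 0.2457 0.008 ]
0.2385411916365346 16.570676048653397
base scene [[0.656  0.3105 0.008 ]
 [0.4479 0.179  0.008 ]
 [0.4297 0.2434 0.008 ]]
tri base [[0.6539 0.3112 0.0097 0.0002]
 [0.4447 0.1807 0.0113 0.0006]
 [0.4273 0.2438 0.0102 0.0017]]
tri gate face top [[0.5468 0.2734 0.0836 0.0014]
 [0.5606 0.2213 0.0848 0.0004]]
rows
275 [202, 197, 189, 182, 174, 170, 174, 177, 180, 169, 129, 123, 123, 123, 123, 123, 125, 124, 124, 124, 123, 124, 122, 115, 86, 58, 55, 87, 101, 174, 203, 206]
290 [214, 207, 195, 183, 177, 174, 181, 172, 123, 123, 123, 123, 123, 123, 122, 124, 124, 125, 126, 125, 124, 117, 88, 55, 57, 80, 95, 146, 180, 180, 181, 183]
305 [215, 216, 212, 209, 205, 149, 125, 129, 128, 128, 126, 124, 126, 125, 124, 124, 124, 124, 126, 120, 89, 55, 56, 66, 111, 145, 143, 142, 144, 150, 156, 161]
318 [219, 220, 219, 182, 135, 127, 128, 130, 132, 129, 128, 128, 126, 125, 124, 125, 125, 119, 96, 56, 56, 65, 84, 110, 158, 154, 149, 148, 153, 161, 168, 171]
col [127, 127, 126, 126, 126, 126, 126, 127, 128, 127, 126, 126, 127, 127, 117, 153, 187, 197, 199, 198]
bar scene [[0.5277 0.3968 0.028 ]
 [0.5198 0.3707 0.028 ]
 [0.4153 0.3984 0.028 ]
 [0.422  0.4252 0.028 ]] [0.4712 0.3978 0.028 ]
bar top far [[0.5284 0.3979 0.028 ]
 [0.5225 0.3694 0.028 ]]
tri bar far [[0.5282 0.3973 0.028  0.0012]
 [0.5231 0.3699 0.025  0.0001]]
off [[ 0.5369 -0.0026  0.028 ]
 [ 0.4784  0.0192  0.028 ]
 [ 0.4706 -0.005   0.028 ]
 [ 0.5274 -0.0248  0.028 ]]
```

Emit:
play_rows(
  motion=[
    {"offset":[34,45,2],"rotation":[0,0,1.4],"claw":7},
    {"offset":[34,45,2],"rotation":[0,0,1.4],"claw":7},
    {"offset":[34,45,2],"rotation":[0,0,1.4],"claw":7},
    {"offset":[34,45,2],"rotation":[0,0,1.4],"claw":7},
    {"offset":[34,45,2],"rotation":[0,0,1.4],"claw":7},
    {"offset":[34,45,2],"rotation":[0,0,1.4],"claw":7},
    {"offset":[34,45,2],"rotation":[0,0,1.4],"claw":7},
    {"offset":[34,45,2],"rotation":[0,0,1.4],"claw":7},
    {"offset":[34,45,2],"rotation":[0,0,1.4],"claw":7},
    {"offset":[34,45,2],"rotation":[0,0,1.4],"claw":7},
  ],
)

```text
t: 1.15
tcp_pos: [0.4591, -0.1525, 0.249]
tcp_rot: [0.0, 0.667, 0.745, -0.0]
force: [1.6, -0.6, -0.3]
width: 0.817
finger_force: 0.0
```

Emit:
play_rows(
  motion=[
    {"offset":[1.3,50,-6],"rotation":[0,0,1.208],"claw":7},
    {"offset":[1.3,50,-6],"rotation":[0,0,1.208],"claw":7},
    {"offset":[1.3,50,-6],"rotation":[0,0,1.208],"claw":7},
    {"offset":[1.3,50,-6],"rotation":[0,0,1.208],"claw":7},
    {"offset":[1.3,50,-6],"rotation":[0,0,1.208],"claw":7},
    {"offset":[1.3,50,-6],"rotation":[0,0,1.208],"claw":7},
    {"offset":[1.3,50,-6],"rotation":[0,0,1.208],"claw":7},
    {"offset":[1.3,50,-6],"rotation":[0,0,1.208],"claw":7},
    {"offset":[1.3,50,-6],"rotation":[0,0,1.208],"claw":7},
    {"offset":[1.3,50,-6],"rotation":[0,0,1.208],"claw":7},
  ],
)

```text
t: 2.15
tcp_pos: [0.4707, 0.3439, 0.1889]
tcp_rot: [-0.0, 0.128, 0.992, -0.0]
force: [1.0, 0.6, 1.3]
width: 0.822
finger_force: 0.0
```

```bash
python3 - <<'E'
from h import *
d=grab('wrist','w1.png');o=monitor.get_obs();print(o['t'],o['tcp_pos'],o['tcp_rot'],o['qpos'],d['origin'])
E
```

```text
2.2 [0.46904202 0.35010651 0.18727143] [-0.00145299  0.12594312  0.9920346   0.00188951] [ 0.43236855  0.21999161  1.61528859  0.00491511  1.30677665 -0.88715389] [0.4035138  0.36040622 0.33191046]
```

View pics/w1.png

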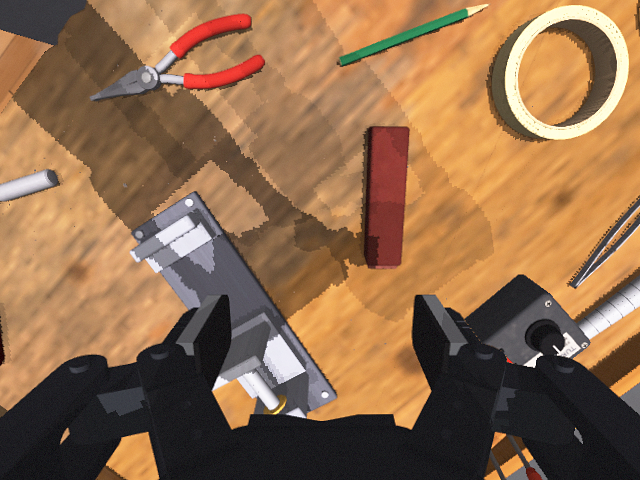

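The wrist view shows the bar's top face from about (374,127)/(409,127) to (367,265)/(402,267). The holder's base corner is at (197,192) and the stop is around (175,240).

```bash
python3 - <<'E'
from h import *
np.set_printoptions(precision=4,suppress=True)
d=load('w1.png');c=d['color']
for v in(150,200,245): print(v,c[v,355:415,0].tolist())
H,S,V=cv2.split(cv2.cvtColor(c,cv2.COLOR_RGB2HSV))
m=(((H<6)|(H>172))&(S>110)&(V<160)&(V>75)).astype(np.uint8)*255
m[:, :330]=0;m[280:]=0
k=max(cv2.findContours(cv2.morphologyEx(m,cv2.MORPH_OPEN,np.ones((3,3))),0,2)[0],key=cv2.contourArea)
r=cv2.minAreaRect(k);b=cv2.boxPoints(r);print(b)
P=plane(d,b,.028);print(P,P.mean(0))
for i in range(4):
    e=P[i]-P[i-1];print(np.linalg.norm(e),np.degrees(np.arctan2(e[1],e[0])))
print('base corners',plane(d,[(197,192),(131,235),(338,402)],.008))
E
```

```text
150 [155, 159, 162, 160, 164, 162, 176, 187, 179, 151, 94, 89, 66, 41, 43, 52, 84, 124, 139, 142, 150, 148, 151, 147, 146, 143, 142, 143, 140, 145, 149, 148, 150, 146, 147, 149, 153, 149, 150, 147, 147, 135, 125, 130, 129, 130, 132, 132, 132, 133, 134, 127, 107, 187, 213, 207, 210, 206, 206, 208]
200 [197, 194, 186, 185, 177, 174, 150, 84, 90, 93, 78, 39, 39, 49, 76, 109, 124, 132, 134, 136, 132, 132, 135, 143, 146, 143, 148, 148, 147, 150, 147, 152, 149, 145, 145, 148, 151, 151, 148, 148, 146, 148, 149, 148, 144, 148, 143, 145, 139, 129, 184, 225, 222, 220, 218, 216, 212, 212, 208, 209]
245 [105, 108, 104, 101, 87, 83, 86, 87, 78, 42, 37, 35, 45, 54, 61, 63, 66, 63, 64, 63, 63, 65, 62, 91, 130, 126, 127, 126, 126, 130, 127, 128, 125, 125, 128, 126, 129, 126, 130, 125, 131, 124, 129, 124, 128, 123, 116, 163, 204, 200, 200, 196, 196, 197, 199, 198, 204, 207, 210, 216]
[[365.552  264.4073]
 [372.172  125.3891]
 [408.7082 127.129 ]
 [402.0882 266.1471]]
[[0.5186 0.3684 0.028 ]
 [0.4118 0.3981 0.028 ]
 [0.4199 0.4246 0.028 ]
 [0.5279 0.3975 0.028 ]] [0.4695 0.3972 0.028 ]
0.030479951869416898 -107.64571755445965
0.11087846794763419 164.46323566010688
0.02768488296136091 72.91838574006009
0.11128859680949808 -14.103050911184976
base corners [[0.4274 0.2465 0.008 ]
 [0.4481 0.1776 0.008 ]
 [0.6606 0.3105 0.008 ]]
```

Emit:
play_rows(
  motion=[
    {"offset":[0.1,4.9,-3],"rotation":[0,0,0],"claw":6},
    {"offset":[0.1,4.9,-8],"rotation":[0,0,0],"claw":6},
    {"offset":[0.1,4.9,-12],"rotation":[0,0,0],"claw":6},
    {"offset":[0.1,4.9,-12.5],"rotation":[0,0,0],"claw":6},
    {"offset":[0.1,4.9,-12.5],"rotation":[0,0,0],"claw":6},
    {"offset":[0.1,4.9,-12.5],"rotation":[0,0,0],"claw":6},
  ],
)

```text
t: 2.8
tcp_pos: [0.4741, 0.3915, 0.0674]
tcp_rot: [0.002, 0.128, 0.992, 0.001]
force: [0.6, 0.4, 1.1]
width: 0.701
finger_force: 0.0
```

```bash
python3 - <<'E'
from h import *
np.set_printoptions(precision=4,suppress=True)
d=grab('wrist','w2.png');o=monitor.get_obs();print(o['t'],o['tcp_pos'],o['tcp_rot'],o['width'])
c=d['color']
H,S,V=cv2.split(cv2.cvtColor(c,cv2.COLOR_RGB2HSV))
m=(((H<6)|(H>172))&(S>110)&(V<160)&(V>75)).astype(np.uint8)*255
k=max(cv2.findContours(cv2.morphologyEx(m,cv2.MORPH_OPEN,np.ones((3,3))),0,2)[0],key=cv2.contourArea)
b=cv2.boxPoints(cv2.minAreaRect(k));print(b)
P=plane(d,b,.028);print(P,P.mean(0))
for i in range(4):
    e=P[i]-P[i-1];print(np.linalg.norm(e),np.degrees(np.arctan2(e[1],e[0])))
E
```

```text
2.85 [0.4745 0.3917 0.0679] [0.0023 0.1283 0.9917 0.0017] 0.703083972230373
[[302. 145.]
 [363. 145.]
 [363. 261.]
 [302. 261.]]
[[0.4125 0.3978 0.028 ]
 [0.4195 0.4248 0.028 ]
 [0.4742 0.4121 0.028 ]
 [0.4664 0.3828 0.028 ]] [0.4432 0.4044 0.028 ]
0.05602697321678908 164.47983719821946
0.027854018779244327 75.26565824290961
0.056104505438711656 -13.090331126826037
0.030232080846034463 -104.84749934704271
```

View pics/w2.png

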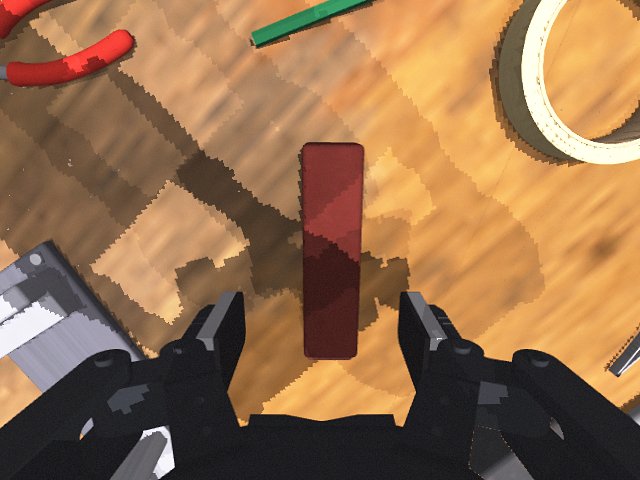

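The bar's top face is at (302,143), (364,144), (357,358), (304,358). It sits about 5 mm to the right of the finger midline, with both fingers clear on either side.

Emit:
play_rows(
  motion=[
    {"offset":[-0.2,0.5,-1],"rotation":[0,0,0],"claw":6},
    {"offset":[-0.2,0.5,-3],"rotation":[0,0,0],"claw":6},
    {"offset":[-0.2,0.5,-5],"rotation":[0,0,0],"claw":6},
    {"offset":[-0.2,0.5,-6],"rotation":[0,0,0],"claw":6},
    {"offset":[-0.2,0.5,-6],"rotation":[0,0,0],"claw":6},
    {"offset":[-0.2,0.5,-6],"rotation":[0,0,0],"claw":6},
  ],
)

```text
t: 3.45
tcp_pos: [0.4709, 0.3963, 0.0054]
tcp_rot: [0.001, 0.128, 0.992, 0.0]
force: [0.1, -0.3, 0.3]
width: 0.697
finger_force: 0.0
```

Emit:
play_rows(
  motion=[
    {"offset":[0,0,-0.3],"rotation":[0,0,0],"claw":4},
    {"offset":[0,0,-0.3],"rotation":[0,0,0],"claw":3},
    {"offset":[0,0,-0.3],"rotation":[0,0,0],"claw":2},
    {"offset":[0,0,-0.3],"rotation":[0,0,0],"claw":1},
    {"offset":[0,0,-0.3],"rotation":[0,0,0],"claw":1},
    {"offset":[0,0,-0.3],"rotation":[0,0,0],"claw":1},
    {"offset":[0,0,-0.3],"rotation":[0,0,0],"claw":1},
    {"offset":[0,0,-0.3],"rotation":[0,0,0],"claw":1},
  ],
  force=70,
)

```text
t: 4.25
tcp_pos: [0.471, 0.3963, 0.0024]
tcp_rot: [0.001, 0.128, 0.992, 0.001]
force: [-0.4, 0.2, 5.5]
width: 0.328
finger_force: 70.2
```

Emit:
play_rows(
  motion=[
    {"offset":[0,0,2],"rotation":[0,0,0],"claw":1},
    {"offset":[0,0,5],"rotation":[0,0,0],"claw":1},
    {"offset":[0,0,9],"rotation":[0,0,0],"claw":1},
    {"offset":[0,0,13],"rotation":[0,0,0],"claw":1},
    {"offset":[0,0,13],"rotation":[0,0,0],"claw":1},
    {"offset":[0,0,13],"rotation":[0,0,0],"claw":1},
  ],
)

```text
t: 4.85
tcp_pos: [0.4704, 0.396, 0.1319]
tcp_rot: [0.0, 0.128, 0.992, 0.0]
force: [-1.0, 0.1, -1.1]
width: 0.327
finger_force: 69.6
```

```bash
python3 - <<'E'
from h import *
np.set_printoptions(precision=4,suppress=True)
t=load('top0.png');s=load('scene0.png')
T=lambda p:(np.array(p,float)+.5)/4-.5+[200,170]
S=lambda p:(np.array(p,float)+.5)/4-.5+[200,200]
u=np.array([np.cos(np.radians(16.5)),np.sin(np.radians(16.5))])
def rep(n,P,hx):
    P=np.array(P)[:,:2];e=P[0]-P[1];a=np.degrees(np.arctan2(e[1],e[0]))-90
    print(n,P.mean(0),'len',np.linalg.norm(e),'ang',a,'origin',P.mean(0)-u*hx)
rep('top bearer stop',plane(t,T([(400,462),(513,412)]),.022),-.044)
rep('top bearer gate',plane(t,T([(333,318),(442,268)]),.022),.034)
rep('top gate top',plane(t,T([(320,282),(428,234)]),.080),.040)
rep('sc gate top',plane(s,S([(273,130),(367,77)]),.080),.040)
rep('sc bearer gate',plane(s,S([(292,240),(382,185)]),.022),.034)
o=monitor.get_obs();print(o['t'],o['tcp_pos'],o['tcp_rot'],o['width'],o['force'])
d=grab('wrist','w3.png')
E
```

```text
top bearer stop [0.4749 0.2225] len 0.05901638412700385 ang 15.022712706690399 origin [0.5171 0.2349]
top bearer gate [0.5495 0.2448] len 0.05814319613617648 ang 16.164994059881977 origin [0.5169 0.2351]
top gate top [0.5545 0.2471] len 0.05379645059379113 ang 15.556080427308856 origin [0.5161 0.2357]
sc gate top [0.5594 0.2455] len 0.05557287642902604 ang 15.834183237965362 origin [0.521  0.2341]
sc bearer gate [0.5517 0.2448] len 0.05557178903098434 ang 15.93600558314678 origin [0.5191 0.2352]
4.85 [0.4704 0.396  0.1319] [0.0004 0.128  0.9918 0.0003] 0.32655433671369566 [-1.0003  0.0529 -1.0684]
```

View pics/w3.png

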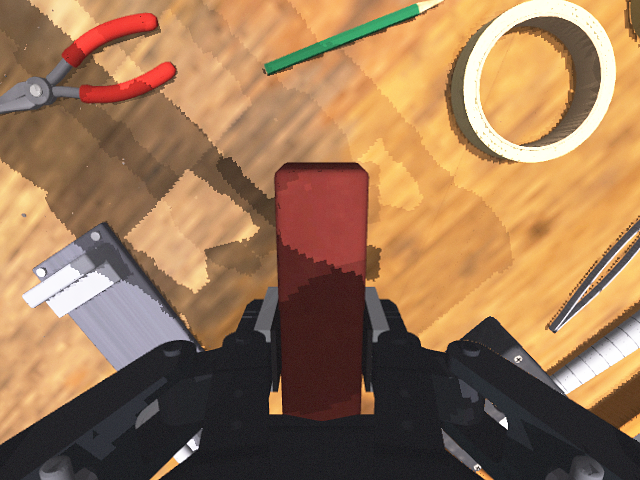

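The bar is held square and centred in the fingers, with its near end at (275–368,165) and aligned with the pads. The stop is visible at about (70,285).

Emit:
play_rows(
  motion=[
    {"offset":[0.4,-4,0],"rotation":[0,0,0.14],"claw":1},
    {"offset":[0.8,-8,0],"rotation":[0,0,0.28],"claw":1},
    {"offset":[1.2,-12,0],"rotation":[0,0,0.42],"claw":1},
    {"offset":[1.5,-16,0],"rotation":[0,0,0.54],"claw":1},
    {"offset":[1.5,-17,-2],"rotation":[0,0,0.54],"claw":1},
    {"offset":[1.5,-17,-4],"rotation":[0,0,0.54],"claw":1},
    {"offset":[1.5,-17,-4],"rotation":[0,0,0.54],"claw":1},
    {"offset":[1.5,-17,-4],"rotation":[0,0,0.54],"claw":1},
  ],
)

```text
t: 5.7
tcp_pos: [0.4838, 0.2257, 0.0899]
tcp_rot: [-0.002, -0.141, 0.99, -0.0]
force: [0.1, 0.0, -0.7]
width: 0.323
finger_force: 69.7
```

```bash
python3 - <<'E'
from h import *
t=grab('top','t4.png');s=grab('scene','s4.png')
a=cv2.resize(t['color'][170:320,230:350],None,fx=3.3,fy=3.3,interpolation=cv2.INTER_CUBIC)
b=cv2.resize(s['color'][190:340,230:350],None,fx=3.3,fy=3.3,interpolation=cv2.INTER_CUBIC)
cv2.imwrite('pics/c4.png',np.hstack([a,b])[:,:,::-1])
o=monitor.get_obs();print(o['t'],o['tcp_pos'],o['tcp_rot'],o['force'],a.shape)
E
```

```text
5.8 [0.48538359 0.22626892 0.09174501] [ 1.35509503e-04 -1.41454404e-01  9.89944763e-01  1.70544883e-05] [ 0.02898821 -0.98810878 -1.14723154] (495, 396, 3)
```

View pics/c4.png

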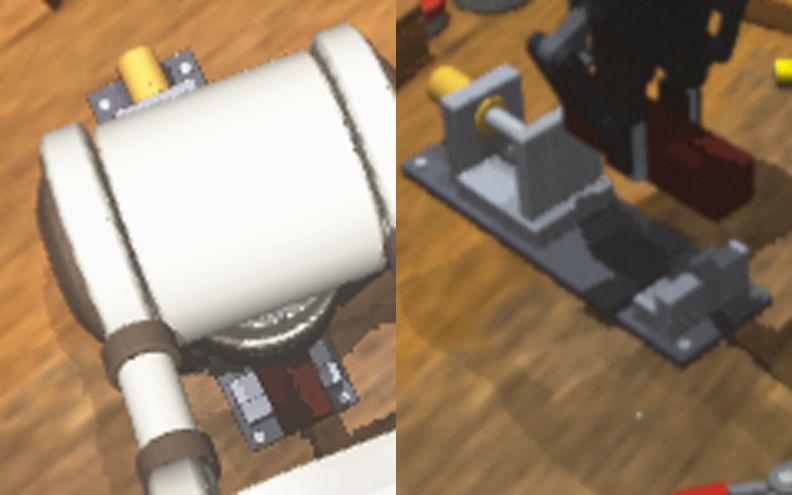

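The left half (top view) shows the bar's stop end at about (282,430)–(330,410), just over the stop. The right half (scene view) shows the bar level above the stop with its far end behind the gate plate's top. I'll check the lateral offset before going lower.

```bash
python3 - <<'E'
from h import *
np.set_printoptions(precision=4,suppress=True)
t=load('t4.png');s=load('s4.png')
T=lambda p:(np.array(p,float)+.5)/3.3-.5+[230,170]
S=lambda p:(np.array(p,float)-[396,0]+.5)/3.3-.5+[230,190]
a=np.radians(16.2);u=np.array([np.cos(a),np.sin(a)]);w=np.array([-u[1],u[0]])
for n,P in(('top',plane(t,T([(282,430),(330,410)]),.117)),('sc',plane(s,S([(717,182),(754,155)]),.117)),('sc low',plane(s,S([(717,222),(752,195)]),.089))):
    r=P[:,:2]-[.518,.235];print(n,P[:,:2].tolist(),'hx',r@u,'hy',r@w)
E
```

```text
top [[0.4271477381077612, 0.22582480914356154], [0.43343076893815324, 0.19985220355662264]] hx [-0.0898 -0.091 ] hy [ 0.0165 -0.0102]
sc [[0.4281830546348979, 0.22274031691787366], [0.4374351152742171, 0.1968399910924995]] hx [-0.0897 -0.088 ] hy [ 0.0133 -0.0142]
sc low [[0.4315865346079152, 0.22106963674125124], [0.4410158280157864, 0.19566892082883253]] hx [-0.0869 -0.0849] hy [ 0.0107 -0.0163]
```

Emit:
play_rows(
  motion=[
    {"offset":[0,0,-1.5],"rotation":[0,0,0],"claw":1},
    {"offset":[0,0,-3],"rotation":[0,0,0],"claw":1},
    {"offset":[0,0,-4.3],"rotation":[0,0,0],"claw":1},
    {"offset":[0,0,-4.3],"rotation":[0,0,0],"claw":1},
    {"offset":[0,0,-4.3],"rotation":[0,0,0],"claw":1},
  ],
  force=90,
)

```text
t: 6.3
tcp_pos: [0.4847, 0.2258, 0.0478]
tcp_rot: [-0.001, -0.141, 0.99, -0.0]
force: [-0.5, 0.5, -0.5]
width: 0.32
finger_force: 92.8
```

Emit:
play_rows(
  motion=[
    {"offset":[0.6,0.17,0],"rotation":[0,0,0],"claw":1},
    {"offset":[1.2,0.35,0],"rotation":[0,0,0],"claw":1},
    {"offset":[1.8,0.52,0],"rotation":[0,0,0],"claw":1},
    {"offset":[2.4,0.7,0],"rotation":[0,0,0],"claw":1},
    {"offset":[3.0,0.87,0],"rotation":[0,0,0],"claw":1},
    {"offset":[3.65,1.06,0],"rotation":[0,0,0],"claw":1},
    {"offset":[3.65,1.06,0],"rotation":[0,0,0],"claw":1},
    {"offset":[3.65,1.06,0],"rotation":[0,0,0],"claw":1},
    {"offset":[3.65,1.06,0],"rotation":[0,0,0],"claw":1},
  ],
)

```text
t: 7.2
tcp_pos: [0.5205, 0.2362, 0.048]
tcp_rot: [-0.002, -0.141, 0.99, -0.0]
force: [-7.1, -2.9, 2.5]
width: 0.32
finger_force: 93.4
```

```bash
python3 - <<'E'
from h import *
s=grab('scene','s5.png');w=grab('wrist','w5.png')
b=cv2.resize(s['color'][190:340,230:350],None,fx=3.3,fy=3.3,interpolation=cv2.INTER_CUBIC)
a=cv2.resize(w['color'],(400,300));a=cv2.copyMakeBorder(a,0,195,0,0,0)
cv2.imwrite('pics/c5.png',np.hstack([a,b])[:,:,::-1])
o=monitor.get_obs();print(o['t'],o['tcp_pos'],o['tcp_rot'],o['force'])
E
```

```text
7.3 [0.52044272 0.2361593  0.04800996] [-2.01614438e-03 -1.41257248e-01  9.89970826e-01 -2.97911828e-04] [-8.13538563 -2.58629677  3.3018319 ]
```

View pics/c5.png

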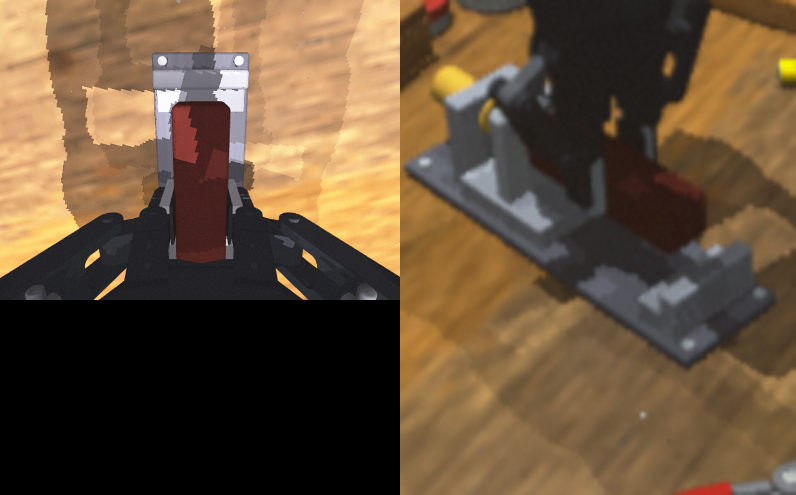

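The wrist view (left) shows the bar lying centrally along the holder with its end at row 103, beyond the stop's inner edge at about row 88. The scene view (right) shows the gate pushed back and the bar's end clear of the stop.

```bash
python3 - <<'E'
from h import *
np.set_printoptions(precision=4,suppress=True)
w=load('w5.png')
a=np.radians(16.2);u=np.array([np.cos(a),np.sin(a)]);v=np.array([-u[1],u[0]])
print(w['color'][100:190,300].mean(1).astype(int).tolist());print(w['color'][100:190,262].mean(1).astype(int).tolist())
for n,z,p in(('stop',.036,[(255,141),(395,141)]),('bar end top',.0736,[(276,163),(369,163)]),('bearer',.022,[(255,180),(393,180)]),('base',.008,[(244,84),(397,84)])):
    r=plane(w,p,z)[:,:2]-[.518,.235];print(n,r@u,r@v)
E
```

```text
[125, 125, 127, 123, 125, 126, 117, 104, 106, 106, 108, 96, 108, 111, 113, 116, 118, 119, 118, 115, 120, 120, 117, 119, 117, 118, 116, 116, 117, 117, 117, 114, 115, 114, 118, 116, 117, 114, 111, 108, 103, 97, 88, 107, 114, 115, 114, 116, 110, 112, 113, 113, 110, 113, 112, 113, 116, 114, 112, 113, 113, 113, 68, 35, 38, 36, 37, 35, 42, 58, 70, 74, 76, 81, 82, 83, 84, 89, 89, 89, 91, 88, 86, 95, 89, 92, 79, 80, 81, 87]
[239, 236, 238, 233, 172, 93, 115, 111, 115, 113, 114, 111, 131, 151, 164, 173, 183, 181, 179, 177, 180, 180, 178, 178, 176, 173, 176, 172, 169, 171, 167, 167, 166, 164, 166, 163, 165, 162, 156, 150, 139, 132, 104, 103, 111, 106, 162, 255, 253, 252, 252, 252, 252, 252, 252, 252, 252, 252, 252, 252, 252, 252, 252, 252, 252, 252, 252, 251, 252, 251, 251, 251, 251, 251, 251, 251, 251, 251, 251, 234, 156, 195, 195, 194, 191, 189, 189, 189, 191, 189]
stop [-0.062  -0.0621] [-0.0264  0.028 ]
bar end top [-0.0567 -0.0567] [-0.0142  0.0136]
bearer [-0.0451 -0.0451] [-0.0294  0.0305]
base [-0.0859 -0.0859] [-0.0349  0.0329]
```

Emit:
play_rows(
  motion=[
    {"offset":[0.15,0.04,0],"rotation":[0,0,0],"claw":1},
    {"offset":[0.15,0.04,-0.4],"rotation":[0,0,0],"claw":1},
    {"offset":[0.15,0.04,-0.8],"rotation":[0,0,0],"claw":1},
    {"offset":[0.15,0.04,-1.2],"rotation":[0,0,0],"claw":1},
    {"offset":[0.15,0.04,-1.6],"rotation":[0,0,0],"claw":1},
    {"offset":[0.15,0.04,-2.0],"rotation":[0,0,0],"claw":1},
    {"offset":[0.15,0.04,-2.0],"rotation":[0,0,0],"claw":1},
    {"offset":[0.15,0.04,-2.0],"rotation":[0,0,0],"claw":1},
  ],
)

```text
t: 8.1
tcp_pos: [0.5212, 0.2364, 0.0273]
tcp_rot: [-0.003, -0.141, 0.99, -0.0]
force: [-7.3, -2.1, 1.3]
width: 0.323
finger_force: 93.4
```

Emit:
play_rows(
  motion=[
    {"offset":[0,0,-0.2],"rotation":[0,0,0],"claw":1},
    {"offset":[0,0,-0.3],"rotation":[0,0,0],"claw":1},
    {"offset":[0,0,-0.35],"rotation":[0,0,0],"claw":1},
    {"offset":[0,0,-0.35],"rotation":[0,0,0],"claw":1},
    {"offset":[0,0,-0.35],"rotation":[0,0,0],"claw":1},
  ],
)

```text
t: 8.6
tcp_pos: [0.5218, 0.2366, 0.0245]
tcp_rot: [-0.002, -0.141, 0.99, -0.0]
force: [-7.2, -2.6, 4.4]
width: 0.322
finger_force: 93.9
```

```bash
python3 - <<'E'
from h import *
s=grab('scene','s6.png');w=grab('wrist','w6.png')
b=cv2.resize(s['color'][190:340,230:350],None,fx=3.3,fy=3.3,interpolation=cv2.INTER_CUBIC)
a=cv2.resize(w['color'],(400,300));a=cv2.copyMakeBorder(a,0,195,0,0,0)
cv2.imwrite('pics/c6.png',np.hstack([a,b])[:,:,::-1])
o=monitor.get_obs();print(o['t'],o['tcp_pos'],o['tcp_rot'],o['force'])
E
```

```text
8.7 [0.5218     0.23661809 0.02454591] [-2.12423006e-03 -1.41304555e-01  9.89963864e-01 -2.41891779e-04] [-7.95602931 -2.40600581  4.28284736]
```

View pics/c6.png

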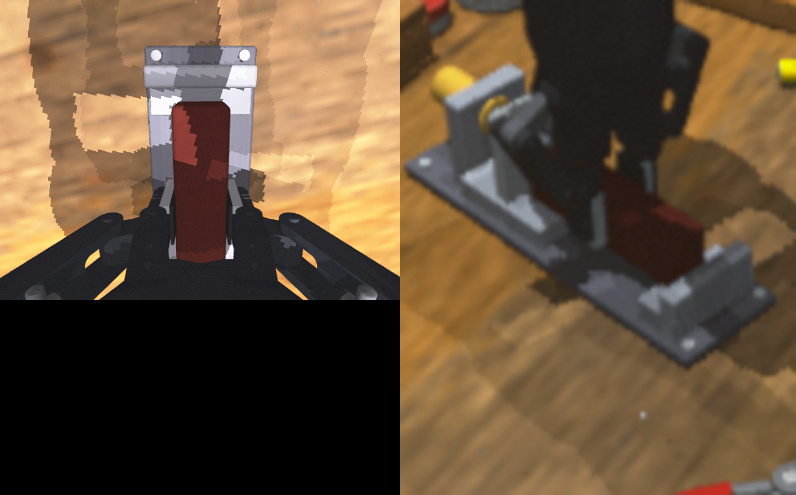

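The bar's end is down inside the stop, with its top face only slightly above the stop's top at about (680,230) in the right half. It is central across the holder.

Emit:
play_rows(
  motion=[
    {"offset":[-0.1,-0.03,-0.05],"rotation":[0,0,0],"claw":1},
    {"offset":[-0.2,-0.06,-0.1],"rotation":[0,0,0],"claw":1},
    {"offset":[-0.3,-0.09,-0.1],"rotation":[0,0,0],"claw":1},
    {"offset":[-0.4,-0.12,-0.1],"rotation":[0,0,0],"claw":1},
    {"offset":[-0.4,-0.12,-0.1],"rotation":[0,0,0],"claw":1},
  ],
  force=40,
)

```text
t: 9.2
tcp_pos: [0.5191, 0.2358, 0.0245]
tcp_rot: [-0.001, -0.141, 0.99, -0.0]
force: [-5.7, -1.0, 4.8]
width: 0.324
finger_force: 94.0
```

Emit:
play_rows(
  motion=[
    {"offset":[-0.1,-0.03,0],"rotation":[0,0,0],"claw":1},
    {"offset":[-0.2,-0.06,0],"rotation":[0,0,0],"claw":1},
    {"offset":[-0.3,-0.09,0],"rotation":[0,0,0],"claw":1},
    {"offset":[-0.3,-0.09,0],"rotation":[0,0,0],"claw":1},
  ],
)

```text
t: 9.6
tcp_pos: [0.5163, 0.235, 0.0245]
tcp_rot: [-0.0, -0.141, 0.99, 0.0]
force: [-5.8, -0.6, 5.9]
width: 0.32
finger_force: 93.9
```

Emit:
play_rows(
  motion=[
    {"offset":[-0.1,-0.03,0.05],"rotation":[0,0,0],"claw":1},
    {"offset":[-0.1,-0.03,0.05],"rotation":[0,0,0],"claw":1},
    {"offset":[-0.1,-0.03,0.05],"rotation":[0,0,0],"claw":3.2},
    {"offset":[-0.1,-0.03,0.05],"rotation":[0,0,0],"claw":3.6},
    {"offset":[-0.1,-0.03,0.05],"rotation":[0,0,0],"claw":4.2},
    {"offset":[-0.1,-0.03,0.05],"rotation":[0,0,0],"claw":5},
    {"offset":[-0.1,-0.03,0.05],"rotation":[0,0,0],"claw":5},
    {"offset":[-0.1,-0.03,0.05],"rotation":[0,0,0],"claw":5},
  ],
)

```text
t: 10.4
tcp_pos: [0.5154, 0.2345, 0.0245]
tcp_rot: [0.0, -0.141, 0.99, 0.0]
force: [-0.2, -0.1, -0.2]
width: 0.582
finger_force: 0.0
```

Released with the force at zero. Lifting straight up.

Emit:
play_rows(
  motion=[
    {"offset":[0,0,1],"rotation":[0,0,0],"claw":5},
    {"offset":[0,0,3],"rotation":[0,0,0],"claw":5},
    {"offset":[0,0,6],"rotation":[0,0,0],"claw":5},
    {"offset":[0,0,10],"rotation":[0,0,0],"claw":5},
    {"offset":[0,0,14],"rotation":[0,0,0],"claw":5},
    {"offset":[-3,-5,16],"rotation":[0,0,0],"claw":5},
    {"offset":[-5,-10,16],"rotation":[0,0,0],"claw":5},
    {"offset":[-5,-15,16],"rotation":[0,0,0],"claw":5},
    {"offset":[-5,-20,16],"rotation":[0,0,0],"claw":5},
    {"offset":[-5,-20,16],"rotation":[0,0,0],"claw":5},
  ],
)

```text
t: 11.4
tcp_pos: [0.4652, 0.0307, 0.1856]
tcp_rot: [0.001, -0.139, 0.99, -0.001]
force: [0.3, -0.0, -0.0]
width: 0.585
finger_force: 0.0
```

```bash
python3 - <<'E'
from h import *
np.set_printoptions(precision=4,suppress=True)
print(monitor.get_obs()['t'])
a=np.radians(16.2);u=np.array([np.cos(a),np.sin(a)]);v=np.array([-u[1],u[0]])
for n in('top','scene'):
    d=grab(n,n+'7.png');H,S,V=cv2.split(cv2.cvtColor(d['color'],cv2.COLOR_RGB2HSV))
    m=(((H<8)|(H>170))&(S>90)&(V<170)&(V>80)).astype(np.uint8)*255
    for c in cv2.findContours(cv2.morphologyEx(m,cv2.MORPH_OPEN,np.ones((3,3))),0,2)[0]:
        if cv2.contourArea(c)>120:
            b=cv2.boxPoints(cv2.minAreaRect(c));x=b.mean(0);print(n,cv2.contourArea(c),b.round(1).tolist())
            if 230<x[0]<350 and 180<x[1]<310:
                r=plane(d,b,.050)[:,:2]-[.518,.235];print('hx',r@u,(r@u).mean(),'hy',r@v,(r@v).mean())
E
```

```text
11.4
top 829.5 [[283.6000061035156, 232.89999389648438], [297.29998779296875, 226.5], [322.79998779296875, 281.29998779296875], [309.20001220703125, 287.70001220703125]]
hx [ 0.055   0.0552 -0.0594 -0.0594] -0.0021447501255648926 hy [ 0.0156 -0.0128 -0.0122  0.0156] 0.0015537173348667559
scene 552.0 [[271.70001220703125, 241.0], [278.3999938964844, 230.6999969482422], [323.3999938964844, 259.79998779296875], [316.70001220703125, 270.1000061035156]]
hx [ 0.0496  0.0643 -0.0553 -0.066 ] -0.001850888017198576 hy [ 0.0148 -0.0141 -0.0125  0.0143] 0.0006182724803963919
```

Both views put the bar at hx = −2 mm and hy = +1 mm, straight along the holder. Its length fits at the loaded height. Handing in.

```bash
python3 -c "
from h import *
print(job.job_done())"
```

```text
the job is handed in; nothing more can be done
None
```

I loaded the long wax bar in the holder and handed the job in at about 11.5 s of the 42 s; no verdict came back. The last pictures put its middle about 2 mm stop-side of the holder origin (its place) and 1 mm off the middle line. It is straight against the stop, released with the arm clear, and I never touched the offcut.

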